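# Tap a stuck cake-tin ring off its base

## Robot

A 6-joint arm with a two-finger parallel gripper is mounted at the origin on the work surface; the furniture and walls round the work are solid. World frame = base frame: x ahead of the robot, y to its left, z up, the work surface at z = 0. Lengths are in mm, angles in rad, forces in N, time in s.
With the tool pointing down it reaches from about 275 to 825 mm from the base axis. Payload 5.2 kg.
Tool frame: the origin (TCP) lies at the very end of the fingers, on their centre line; the grasp point (between the pads) lies 19 mm behind it; z points along the fingers, y is the direction in which the jaws open and shut (so a half turn about z gives the same grasp; the last joint's range is limited). The gripper opens to 93 mm and grips with 3 to 60 N. Pads are 15 mm wide; open, the fingers measure 128 mm over their backs; the gripper's body (75 mm by 188 mm) begins 65 mm behind the grasp point.
Start: joints at [-1.527, 0.259, 1.535, -0, 1.348, -0.203], TCP at [134.387, -533.334, 218.653] pointing down, gripper open.
Joint ranges: [-3.14, 3.14], [-0.91, 2.08], [0.19, 2.58], [-1.22, 4.36], [0.22, 2.71], [-3.12, 3.12]. Speed limits (rad/s): [2.57, 2.57, 3.14, 3.14, 3.14, 3.14].

## Interface

Orientations are given as [roll, pitch, yaw] about the fixed x, y, z axes, in that order (R = Rz(yaw) Ry(pitch) Rx(roll)).
In Python, from bench import robot gives the robot as it stands. The module is installed in compiled form; this text tells all that it offers. Calls block until the motion is done:
- robot.move_ptp(position, orientation): joint-space move of the TCP to a pose.
- robot.move_linear(position, ori=None, speed=150, f_stop=None): straight line of the TCP; ori=None keeps the orientation; speed is the mean speed in mm/s. With f_stop (N) it stops when the force on the tool has changed by that much, and returns True; else False.
- robot.move_j(angles): joint-space move.
- robot.move_gripper(opening): opening from 0.0 (shut) to 1.0 (fully open); the grip force is fixed at half the most; returns when the fingers have stopped.
- robot.sleep(seconds).
- robot.inverse_kinematics(position, orientation): joint angles nearest the present ones, or None.
- robot.get_image(name): name is "side" or "top"; returns a dict with "img" (480x640x3 uint8, blue, green, red), "fovy" (degrees; the focal length in pixels is half the picture's height over the tangent of half this angle, whatever the lens; pixels are square), "cx", "cy" (the principal point, pixels), "eye" and "orientation" of the camera in the world. Camera axes: x right, y down, z forward; pixel columns grow to the right and rows downward; lengths in mm; the calibration is good to about 2 mm. A picture is of the moment at which its call begins. There is no depth.
A pose or a line that the arm cannot do raises robot.MotionError and nothing moves.
- robot.hand_in(): hands the job in, once; it reports no verdict.
Readings, each from a call of its own:
- robot.current_t(): time.
- robot.current_qpos(): joint angles.
- robot.current_joint_vel(): joint speeds.
- robot.current_joint_efforts(): joint torques, N m.
- robot.current_tcp_pos(): TCP position.
- robot.current_eef_rot(): TCP orientation.
- robot.current_contact_force(): force on the tool from outside, world axes, zero at the start.
- robot.current_ft_torque(): the same for the moment, N m.
- robot.current_gripper_width(): opening from 0.0 (shut) to 1.0 (fully open).
Only numpy, scipy, OpenCV 4.12 (cv2) and the standard library are available. Lean on these libraries where they do the work, as an engineer would, in place of code of your own. Each camera call takes 0.05 s, during which the arm holds its last target.

## Task

The ring of the loose-bottomed cake tin is stuck on its base, which has been stood on a food can. With the wooden dough tamper, tap the ring's rim down lightly by turns at the two opposite sides where brown burnt sugar has run over it, feeling how far each side gives and never so hard that the tin dents (24 N), until the ring comes free and drops round the can to the table. Then stand the tamper upright on the table clear of the tin; touch the tin with nothing but the tamper and leave the other things where they are.

Things in the scene. Friction and masses are not known exactly. Their poses are not given: they have to be found in the camera images.
- tin_ring: bottomless round steel ring of a loose-bottomed cake tin, 162 mm across its rolled rim, 48 mm high, slightly tapered (narrow foot), brown burnt sugar run over two opposite sides. Origin: centre of its underside, z up, y from rim_b to rim_a. Starts stuck about 77 mm above the table, its foot round the tin's base. Over 24 N on the rim dents it; one side alone never gets it off below that.
- rim_a (a point): top of the rolled rim (7 mm thick, round) in the middle of the sugar on the ring's +y side, 77.5 mm from its axis; tap here. The ring starts leaning up to 0.05 rad about its x axis. At its balanced lean, a press of 11 to 14 N starts a side sliding down; then the force grows about 2 N for each mm this side goes lower against the other, to a hard jam at about 5 mm.
- rim_b (a point): top of the rim in the middle of the sugar on the -y side, opposite rim_a and gripped alike; tap here. The balanced lean is set by how the sugar lies: anywhere from rim_a 4.5 mm higher to rim_b 4.5 mm higher. It cannot be seen, so only force tells how far a side may go. A side is free after sliding 6 to 15 mm; with both free the ring drops down by itself.
- tin_base: the fixed stand: an upright full food can without label, 86 mm across and 80 mm high, with the tin's flat loose base on top, a steel disc 140 mm across and 3.5 mm thick (top at 83.5 mm) with brown burnt sugar along its edge; origin: centre of the can's underside on the table, z up
- tamper: wooden dough tamper (small upright mallet), 123 mm tall, 130 g, loose, standing on its round flat face: head 48 mm across from 0 to 22 mm, straight round handle 24 mm across from 30 to 100 mm, top knob 33 mm across from 103 to 123 mm; origin: centre of the flat face, z up along the handle
- mug: dark green enamel mug, 80 mm high, 88 mm across, loose, a bystander; origin: under the mug near its centre
- lemon: lemon, 71x53x51 mm, loose, a bystander; origin: centre of its underside
- star_cutter: tin biscuit cutter, star, 61x58x24 mm, loose, a bystander; origin: centre of its underside

How it is judged (in metres and radians):
On the way, in this order (a step that is already met when the one before it is completed fails the run):
1. the tamper is lifted off the table (height (world z) of tamper above 0.04 m), for 0.1 s.
2. the ring has dropped off its base and lies round the can on the table (height (world z) of tin_ring below 0.008 m and angle between tin_ring's own z axis and vertical below 0.06 rad and height (world z) of tamper above 0.02 m), for 0.2 s.
At the end, for the whole second after the job is handed in: The ring lies on the table round the can (centre of its underside less than 8 mm up, tilt under 0.06 rad), and the tamper stands released, upright (within 0.08 rad) and still on the table, its axis more than 110 mm from the ring's axis (height (world z) of tin_ring below 0.008 m and angle between tin_ring's own z axis and vertical below 0.06 rad and height (world z) of tamper below 0.006 m and angle between tamper's own z axis and vertical below 0.08 rad and horizontal distance between tamper and tin_ring above 0.11 m and linear speed of tamper below 0.02 m/s and contact force between the fingers and tamper below 0.1 N); the robot touches nothing.
It fails at once if the tin is dented: more than 24 N between tamper and ring (contact force between tamper and tin_ring above 24 N).
It fails at once if the robot touches the ring itself (contact force between the arm and tin_ring above 2 N).
It fails at once if the robot's fingers touch the ring (contact force between the fingers and tin_ring above 2 N).
It fails at once if a bystander is moved by more than 30 mm (distance of any of mug, lemon, star_cutter from where it was at the start of the episode above 0.03 m).
It also fails if it takes over 67 s, if anything falls off the work surface, if the arm or the gripper's body presses on something with over 40 N, if the wrist force passes 120 N, or if a joint passes its speed limit or range.

## Working session

There is one attempt and no reset: what is moved stays moved. The work goes in short steps, each a Python script; the robot and the scene stay as the last script left them, time stands still between calls to the robot, and variables do not carry over. Pictures are saved under pics/ and viewed, and the job is handed in when it is done.

```bash
mkdir -p pics; ls; python3 - <<'E'
from bench import robot
import cv2
for n in ("side","top"):
    d=robot.get_image(n); cv2.imwrite(f"pics/{n}0.png",d["img"])
    print(n,d["fovy"],d["cx"],d["cy"],d["eye"],d["orientation"])
print(robot.current_t(),robot.current_eef_rot(),robot.current_contact_force())
E
```

```text
pics
side 53.70535312962999 332.41640524561325 242.38435118844097 [ 371.17038192 -811.94582742  851.30056788] [-2.41456892  0.01620037 -0.26370646]
top 43.40662078619721 319.187953974388 249.18227694754353 [ 378.38866601 -158.99039618 1211.26387065] [-3.01021009e+00  6.72899483e-04 -1.58222836e+00]
0.1 [-3.13997476e+00 -3.29773843e-04  2.46831846e-01] [-0.81975481  1.03465175 -0.4788985 ]
```

View pics/side0.png

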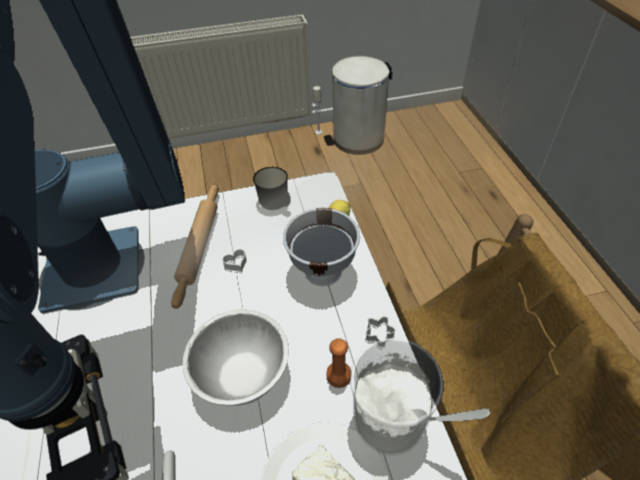

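View pics/top0.png

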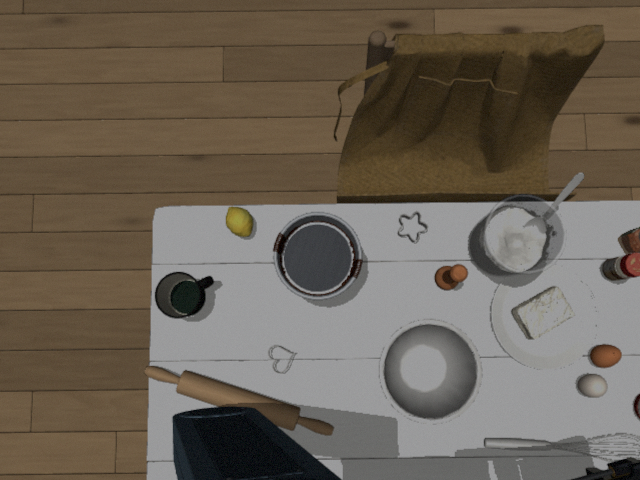

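The side view shows the tin at about (320,243), with sugar at (324,216) and (318,267), and the tamper at (339,362). The top view shows the tin at about (318,256), with sugar at (279,243) and (356,271), and the tamper at (451,276). Next I enlarge both views and measure.

```bash
cat > h.py <<'E'
import numpy as np, cv2
from scipy.spatial.transform import Rotation as R
from bench import robot
def cam(d):
    f=240/np.tan(np.radians(d["fovy"])/2); M=R.from_euler('xyz',d["orientation"]).as_matrix()
    return f,d["cx"],d["cy"],np.array(d["eye"]),M
def ray(d,u,v):
    f,cx,cy,e,M=cam(d); r=M@np.array([(u-cx)/f,(v-cy)/f,1]); return e,r/np.linalg.norm(r)
def onz(d,u,v,z):
    e,r=ray(d,u,v); return e+r*(z-e[2])/r[2]
def tri(d1,p1,d2,p2):
    e1,r1=ray(d1,*p1); e2,r2=ray(d2,*p2)
    s,*_=np.linalg.lstsq(np.c_[r1,-r2],e2-e1,rcond=None)
    a=e1+s[0]*r1;b=e2+s[1]*r2; return (a+b)/2,np.linalg.norm(a-b)
def proj(d,P):
    f,cx,cy,e,M=cam(d); c=M.T@(np.array(P)-e); return f*c[:2]/c[2]+[cx,cy]
E
python3 - <<'E'
from h import *
import pickle
S=robot.get_image("side");T=robot.get_image("top");pickle.dump((S,T),open("im0.pkl","wb"))
def crop(d,x,y,w,h,k,n): cv2.imwrite(n,cv2.resize(d["img"][y:y+h,x:x+w],None,fx=k,fy=k,interpolation=cv2.INTER_CUBIC))
a=cv2.resize(S["img"][195:395,270:390],None,fx=3,fy=3,interpolation=cv2.INTER_CUBIC)
b=cv2.resize(T["img"][200:310,262:377],None,fx=3.8,fy=5.4545,interpolation=cv2.INTER_CUBIC)
b=cv2.resize(T["img"][200:400,262:382],None,fx=3,fy=3,interpolation=cv2.INTER_CUBIC)
cv2.imwrite("pics/crop1.png",np.hstack([a,b]))
for n,d,(x,y,w,h) in (("S",S,(320,330,40,65)),("T",T,(425,255,50,40))):
    hsv=cv2.cvtColor(d["img"],cv2.COLOR_BGR2HSV); m=cv2.inRange(hsv,(3,120,50),(15,255,255))
    q=np.zeros_like(m);q[y:y+h,x:x+w]=m[y:y+h,x:x+w]
    ys,xs=np.nonzero(q);print(n,len(xs),xs.min(),xs.max(),ys.min(),ys.max())
    if n=="S":
        for yy in range(ys.min(),ys.max()+1,2): k=xs[ys==yy];print(yy,k.min(),k.max(),end=' | ')
    # dark red sugar
    (x,y,w,h)=(280,205,85,80) if n=="S" else (265,205,105,100)
    m=cv2.inRange(hsv,(0,60,10),(15,255,110));q=np.zeros_like(m);q[y:y+h,x:x+w]=m[y:y+h,x:x+w]
    c,l,st,ce=cv2.connectedComponentsWithStats(q)
    for i in range(1,c):
        if st[i,4]>8: print(n,st[i],ce[i].round(1))
c=cv2.resize(T["img"][245:305,420:480],None,fx=8,fy=8,interpolation=cv2.INTER_CUBIC); cv2.imwrite("pics/crop2.png",c)
E
```

```text
S 771 327 349 339 386
339 336 340 | 341 332 344 | 343 331 346 | 345 330 346 | 347 330 346 | 349 330 346 | 351 331 345 | 353 333 344 | 355 333 343 | 357 333 343 | 359 333 343 | 361 333 343 | 363 333 344 | 365 330 346 | 367 329 348 | 369 328 349 | 371 328 349 | 373 327 349 | 375 327 349 | 377 328 349 | 379 328 349 | 381 329 348 | 383 331 347 | 385 333 344 | S [324 218   9   7  25] [328.1 221.7]
S [309 262  18  13 144] [317.9 267.5]
T 495 435 466 265 289
T [310 221   9   1   9] [314. 221.]
T [331 225  31  68 188] [350.6 264.1]
T [284 227  13  13  32] [289.6 233.4]
T [274 233  10  20  84] [278.9 243.2]
T [281 267   4   7  12] [282.5 270.2]
T [289 282  11   9  12] [294.1 286.5]
T [301 291  14   4  14] [307.5 293. ]
```

View pics/crop1.png

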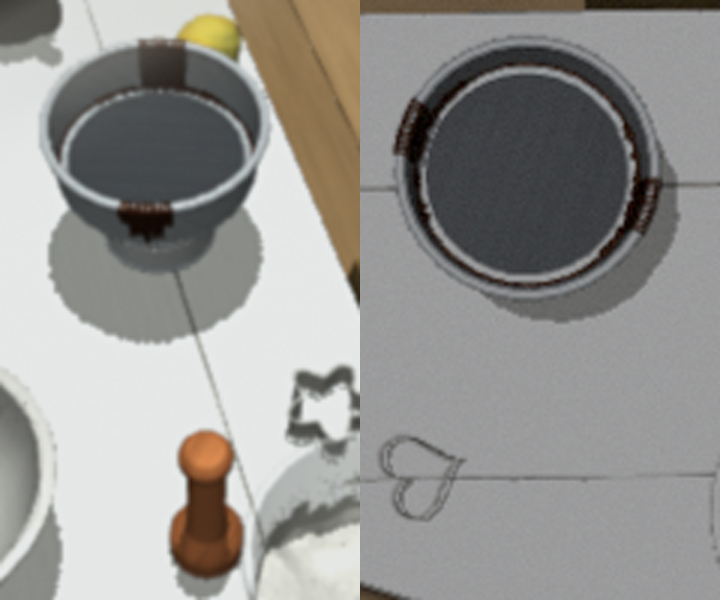

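View pics/crop2.png

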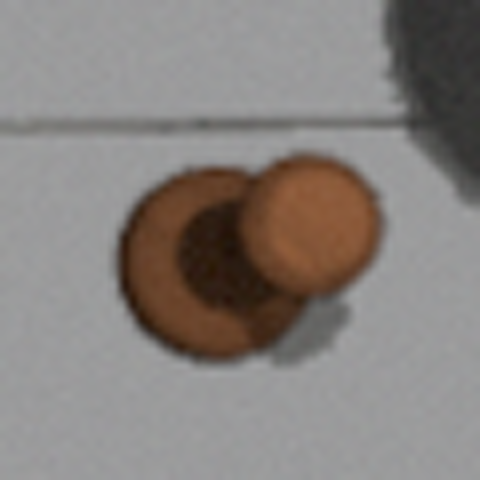

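```bash
python3 - <<'E'
from h import *
import pickle
S,T=pickle.load(open("im0.pkl","rb"))
far=tri(S,(324.3,209.5),T,(278.5,242.7)); near=tri(S,(318.7,264),T,(357.5,268.5))
print("far",far,"near",near)
F,N=far[0],near[0]; print("dist",np.linalg.norm(F-N),"mid",(F+N)/2, "ang",np.arctan2(*(F-N)[[1,0]]), (F-N)[2])
# rim ellipse fit in top: outer contour
kt=(458.75,273.1)
print("knob top z123",onz(T,*kt,123),"head z22",onz(T,447.25,277.9,22),"knob side z~123",onz(S,338.3,344.5,118))
print(tri(S,(338.3,345.5),T,kt))
print("side head", onz(S,338.5,375.5,18))
# rim left/right/top/bottom in top at z=125
for p in ((273.7,256),(361.3,257),(317,212),(317,299.3)): print(onz(T,*p,122))
for n,p in (("lemon",(240,221)),("star",(412,227)),("mug",(181,295)),("mughandle",(212,281)),("heart",(283,359)),("bowl c",(430,371)),("bowl r",(382,371)),("glass",(515,238)),("glassL",(474,240))): print(n,onz(T,*p,30).round())
E
```

```text
far (array([535.71004413, -85.97591347, 123.68683301]), np.float64(1.66800530856838)) near (array([ 487.1867462 , -229.16551934,  120.56750218]), np.float64(1.7373226359734133))
dist 151.22005124143115 mid [ 511.44839517 -157.57071641  122.1271676 ] ang 1.24406709112238 3.1193308298454667
knob top z123 [ 475.60247809 -412.08934394  123.        ] head z22 [ 475.36920422 -412.45468073   22.        ] knob side z~123 [ 477.69697573 -411.03444542  118.        ]
(array([ 476.54954365, -413.1841537 ,  118.51539208]), np.float64(1.0914471744854322))
side head [ 474.98213809 -419.59241967   18.        ]
[510.76867992 -76.99957978 122.        ]
[ 507.1020283  -236.33293541  122.        ]
[ 591.2706498  -156.67138746  122.        ]
[ 431.2638072  -154.91817335  122.        ]
lemon [593.  -3.  30.]
star [ 577. -345.   30.]
mug [447. 111.  30.]
mughandle [474.  51.  30.]
heart [322. -88.  30.]
bowl c [ 296. -371.   30.]
bowl r [ 297. -278.   30.]
glass [ 552. -548.   30.]
glassL [ 549. -467.   30.]
```

```bash
python3 - <<'E'
from h import *
o=[np.pi,0,2.077]
robot.move_ptp([475.7,-412.4,160],o)
print(robot.current_t(),robot.current_qpos().round(3) if hasattr(robot.current_qpos(),'round') else robot.current_qpos())
print(robot.move_linear([475.7,-412.4,44],speed=150,f_stop=8), robot.current_tcp_pos())
robot.move_gripper(0.0)
print(robot.current_t(),"w",robot.current_gripper_width()*93,robot.current_contact_force())
robot.move_linear([475.7,-412.4,205],speed=200)
d=robot.get_image("side");cv2.imwrite("pics/s1.png",d["img"])
print(robot.current_t(),robot.current_tcp_pos(),robot.current_contact_force(),robot.current_gripper_width()*93)
E
```

```text
1.575 [-0.892  0.441  1.416 -0.     1.284 -1.397]
False [ 476.00114753 -413.24212648   44.96144033]
3.525 w 28.972699000981308 [ 0.84473541  0.50598623 -0.19925513]
4.5333 [ 475.06245726 -411.63301843  203.20365535] [ 0.04902332  0.36674471 -1.95243192] 28.86378902806854
```

View pics/s1.png

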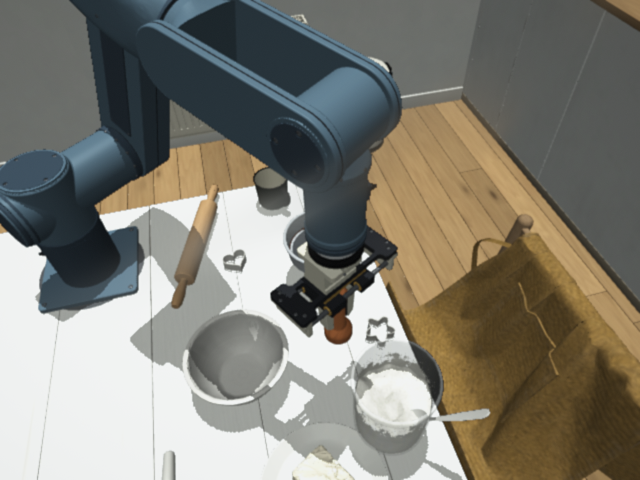

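Tamper held: it hangs upright at about (338,325) in the side view, and the weight shows in the force reading. Next, a first gentle tap on each side.

```bash
cat > tap.py <<'E'
from h import *
B=np.array([486.6,-230.8]);A=np.array([536.3,-84.2])
def tap(P,z0,f,depth=12,sp=8,v=False):
    p=lambda z:[P[0],P[1],z]
    c=robot.current_tcp_pos()
    if np.hypot(*(c[:2]-P))>5:
        zt=max(c[2],z0+4)
        if abs(zt-c[2])>1: robot.move_linear([c[0],c[1],zt],speed=100)
        robot.move_linear([P[0],P[1],zt],speed=170)
    robot.move_linear(p(z0),speed=60)
    robot.sleep(0.1)
    b=np.mean([robot.current_contact_force() for _ in range(3)],0)
    hit=robot.move_linear(p(z0-depth),speed=sp,f_stop=f)
    c=robot.current_tcp_pos();r=robot.current_contact_force()-b
    robot.sleep(0.1)
    r2=robot.current_contact_force()-b; c2=robot.current_tcp_pos()
    print(f"t{robot.current_t():.2f} hit{hit} z{c[2]:.2f} F{r.round(1)} | z{c2[2]:.2f} F{r2.round(1)} xy{(c2[:2]-P).round(1)}",flush=True)
    return hit,c2[2],r2
def up(dz=6):
    c=robot.current_tcp_pos(); robot.move_linear([c[0],c[1],c[2]+dz],speed=60)
E
python3 - <<'E'
from tap import *
robot.move_linear([B[0],B[1],190],speed=250)
h,zb,_=tap(B,174,5,depth=15,sp=10); up(8)
h,za,_=tap(A,zb+8,5,depth=16,sp=10); up(6)
E
```

```text
t6.93 hitTrue z165.66 F[-0.6 -0.5  6.3] | z165.63 F[ 0.5 -0.6  6.8] xy[ 0.1 -0.2]
t9.75 hitTrue z168.42 F[ 0.2 -0.9  4.8] | z168.38 F[ 0.7 -1.   6.2] xy[ 0.2 -0.1]
```

```bash
python3 - <<'E'
from tap import *
h,za,f=tap(A,169.5,13.5,depth=8,sp=6); up(4)
h,zb,f=tap(B,167,13.5,depth=8,sp=6); up(4)
E
```

```text
t11.24 hitTrue z167.39 F[0.1 0.5 5.4] | z167.29 F[-0.   0.1  5.4] xy[ 0.6 -0.5]
t13.72 hitTrue z165.44 F[-0.4  0.9  5.6] | z165.49 F[-0.6  0.8  6.9] xy[ 0.7 -1.1]
```

```bash
python3 - <<'E'
from tap import *
print(robot.current_tcp_pos(),robot.current_contact_force().round(1))
c=robot.current_tcp_pos();b=robot.current_contact_force()
z=167
robot.move_linear([B[0],B[1],z],speed=60)
for i in range(14):
    z-=0.5
    h=robot.move_linear([B[0],B[1],z],speed=10,f_stop=9)
    c=robot.current_tcp_pos();f=robot.current_contact_force()-b
    print(f"{robot.current_t():.2f} {h} cmd{z} z{c[2]:.2f} F{f.round(1)} {robot.current_ft_torque().round(2)}")
    if f[2]>15: break
E
```

```text
[ 487.44005601 -231.99571849  169.70723962] [ 0.4  0.7 -1.1]
14.47 False cmd166.5 z166.39 F[-1.  -1.5 -0.4] [-0.05 -0.15 -0.03]
14.72 False cmd166.0 z166.01 F[-0.5 -1.   0.4] [-0.02 -0.14 -0.  ]
14.97 False cmd165.5 z165.75 F[-0.9 -1.   2.1] [-0.03 -0.07  0.07]
15.22 False cmd165.0 z165.61 F[-1.1 -1.1  6.2] [-0.1   0.04 -0.02]
15.47 False cmd164.5 z165.46 F[-0.3 -1.8  8.4] [-0.11  0.1   0.05]
15.72 False cmd164.0 z165.34 F[-1.6 -1.4 10.2] [-0.06  0.22  0.01]
15.97 False cmd163.5 z165.26 F[-1.7 -1.6 12.2] [-0.12  0.3  -0.04]
16.23 False cmd163.0 z165.12 F[-1.5 -1.  14.7] [-0.09  0.23  0.04]
16.48 False cmd162.5 z164.68 F[-2.   0.  13.2] [-0.04  0.26  0.08]
16.73 False cmd162.0 z164.14 F[-1.7 -0.8 13. ] [-0.1   0.25 -0.02]
16.98 False cmd161.5 z163.99 F[-2.7 -1.1 15.6] [-0.08  0.29  0.03]
```

```bash
cat >> tap.py <<'E'
def press(P,zc,lim=17.5,maxslide=6,first=1.5,step=0.5,quiet=False):
    """zc: TCP z at contact. press with increments until lim; return last z"""
    c=robot.current_tcp_pos()
    if np.hypot(*(c[:2]-P))>5:
        zt=max(c[2],zc+4)
        if zt-c[2]>1: robot.move_linear([c[0],c[1],zt],speed=80)
        robot.move_linear([P[0],P[1],zt],speed=200)
    robot.move_linear([P[0],P[1],zc+2],speed=60)
    robot.sleep(0.05)
    b=np.mean([robot.current_contact_force() for _ in range(3)],0)
    z=zc-first
    h=robot.move_linear([P[0],P[1],z],speed=12,f_stop=16)
    out=[]
    while not h:
        c=robot.current_tcp_pos();f=robot.current_contact_force()-b
        out.append(f"{z:.1f}/{c[2]:.2f}:{f[2]:.1f}")
        if f[2]>lim or c[2]<zc-maxslide: break
        # near the limit, smaller steps; well below it, larger ones
        z-= step if f[2]>6 else 1.0
        h=robot.move_linear([P[0],P[1],z],speed=12,f_stop=9)
    c=robot.current_tcp_pos();f=robot.current_contact_force()-b
    print(f"t{robot.current_t():.1f} h{h} base{b.round(1)} end z{c[2]:.2f} F{f.round(1)}\n  "," ".join(out),flush=True)
    robot.move_linear([P[0],P[1],c[2]+5],speed=60)
    return c[2]
E
python3 - <<'E'
from tap import *
c=robot.current_tcp_pos(); robot.move_linear([B[0],B[1],c[2]+5],speed=60)
press(A,167.8)
E
```

```text
t22.7 hFalse base[-0.3 -0.1 -0.8] end z161.78 F[-2.   1.1 17.2]
   166.3/166.74:4.3 165.3/166.07:6.0 164.8/165.92:7.0 164.3/165.80:10.6 163.8/165.35:10.1 163.3/165.17:12.5 162.8/164.72:13.1 162.3/164.58:14.1 161.8/164.07:12.8 161.3/163.53:12.1 160.8/163.37:15.3 160.3/162.91:15.6 159.8/162.73:17.0 159.3/162.27:16.3 158.8/161.78:17.2
```

```bash
python3 - <<'E'
from tap import *
z=press(B,164.7,lim=17.3,first=2.2,maxslide=7,step=0.6)
E
```

```text
t27.7 hFalse base[ 0.5  0.2 -0.6] end z157.56 F[-4.3 -1.5 16. ]
   162.5/163.07:4.9 161.5/162.05:4.7 160.5/161.30:7.7 159.9/161.10:9.9 159.3/160.63:9.8 158.7/160.11:11.1 158.1/159.90:13.3 157.5/159.42:13.2 156.9/158.84:13.2 156.3/158.65:16.4 155.7/158.17:16.0 155.1/157.56:16.0
```

```bash
python3 - <<'E'
from tap import *
z=press(A,162.4,lim=17.3,first=2.2,maxslide=9,step=0.6)
E
```

```text
t33.2 hFalse base[-0.2 -1.6 -1.9] end z150.73 F[-0.6  1.9  0.1]
   160.2/160.77:5.9 159.2/159.74:6.6 158.6/159.45:9.4 158.0/158.94:10.4 157.4/158.75:12.1 156.8/158.21:12.9 156.2/157.60:12.1 155.6/156.97:11.4 155.0/154.90:3.5 154.0/154.34:7.4 153.4/154.12:9.3 152.8/153.81:11.0 152.2/153.48:13.8 151.6/150.73:0.1
```

```bash
python3 - <<'E'
from tap import *
c=robot.current_tcp_pos();robot.move_linear([c[0],c[1],190],speed=150)
d=robot.get_image("side");cv2.imwrite("pics/s2.png",cv2.resize(d["img"][150:350,220:440],None,fx=3,fy=3))
d=robot.get_image("top");cv2.imwrite("pics/t2.png",cv2.resize(d["img"][180:330,250:470],None,fx=3,fy=3))
print(robot.current_t())
E
```

```text
33.9
```

View pics/s2.png

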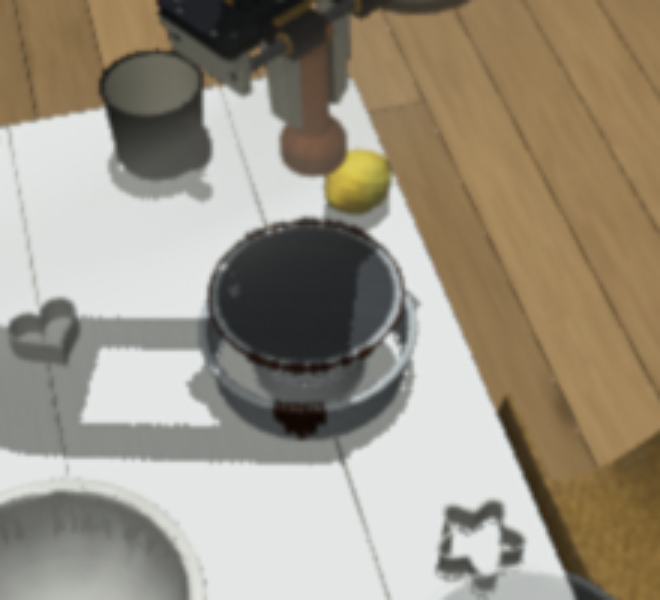

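View pics/t2.png

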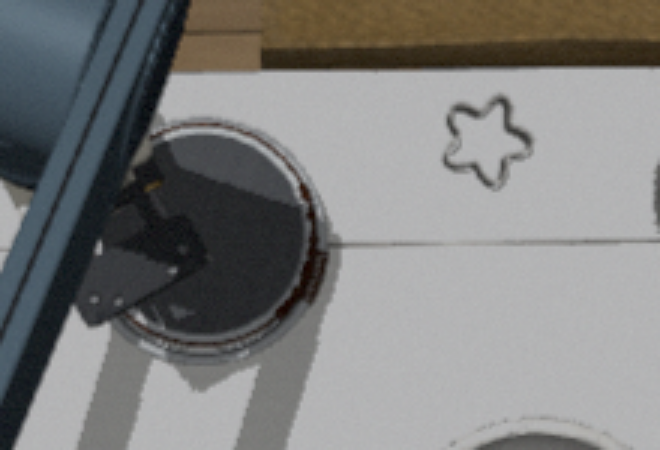

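The side view shows the ring down round the can, with its near sugar at about (320,288), and the base still up on the can. Now I put the tamper back on its own free spot.

```bash
python3 - <<'E'
from tap import *
robot.move_linear([475.7,-412.4,190],speed=200)
d=robot.get_image("side");cv2.imwrite("pics/s3.png",cv2.resize(d["img"][190:400,240:440],None,fx=2.8,fy=2.8))
robot.move_linear([475.7,-412.4,52],speed=120)
b=robot.current_contact_force()
h=robot.move_linear([475.7,-412.4,38],speed=8,f_stop=5)
print(robot.current_t(),h,robot.current_tcp_pos(),(robot.current_contact_force()-b).round(1))
E
```

```text
38.15 True [ 475.76540248 -412.27837229   43.40240056] [-1.   1.4  5.8]
```

View pics/s3.png

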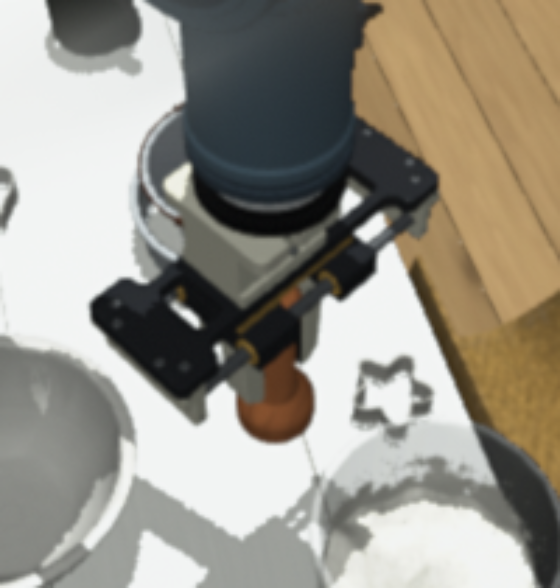

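The tamper is upright over its place and clear of the bowls, with table contact at TCP z 43.4 as expected. I release it, retreat and check.

```bash
python3 - <<'E'
from tap import *
robot.move_gripper(1.0)
robot.move_linear([475.7,-412.4,175],speed=130)
robot.move_ptp([134.4,-533.3,218.6],[-3.14,0,0.247])
print(robot.current_t(),robot.current_contact_force().round(1))
S=robot.get_image("side");T=robot.get_image("top")
import pickle;pickle.dump((S,T),open("im1.pkl","wb"))
a=cv2.resize(S["img"][195:395,270:390],None,fx=3,fy=3,interpolation=cv2.INTER_CUBIC)
b=cv2.resize(T["img"][200:350,262:402],None,fx=3,fy=4,interpolation=cv2.INTER_CUBIC)
cv2.imwrite("pics/end.png",np.hstack([a,b]))
hsv=cv2.cvtColor(T["img"],cv2.COLOR_BGR2HSV)
S0,T0=pickle.load(open("im0.pkl","rb"))
for n,d in (("S",S0),("S",S),("T",T0),("T",T)):
    x,y,w,h=(320,330,40,65) if n=="S" else (425,255,50,40)
    m=cv2.inRange(cv2.cvtColor(d["img"],cv2.COLOR_BGR2HSV),(3,120,50),(15,255,255))[y:y+h,x:x+w]
    ys,xs=np.nonzero(m);print(n,len(xs),xs.min()+x,xs.max()+x,ys.min()+y,ys.max()+y)
for n,(x,y,w,h) in dict(lemon=(215,195,45,50),star=(390,205,42,45),mug=(150,265,68,60)).items():
    print(n,cv2.absdiff(T["img"],T0["img"])[y:y+h,x:x+w].mean().round(2))
E
```

```text
41.8083 [-0.2 -0.3 -0.4]
S 771 327 349 339 386
S 771 327 349 339 386
T 495 435 466 265 289
T 489 435 466 265 289
lemon 1.87
star 1.83
mug 2.62
```

View pics/end.png

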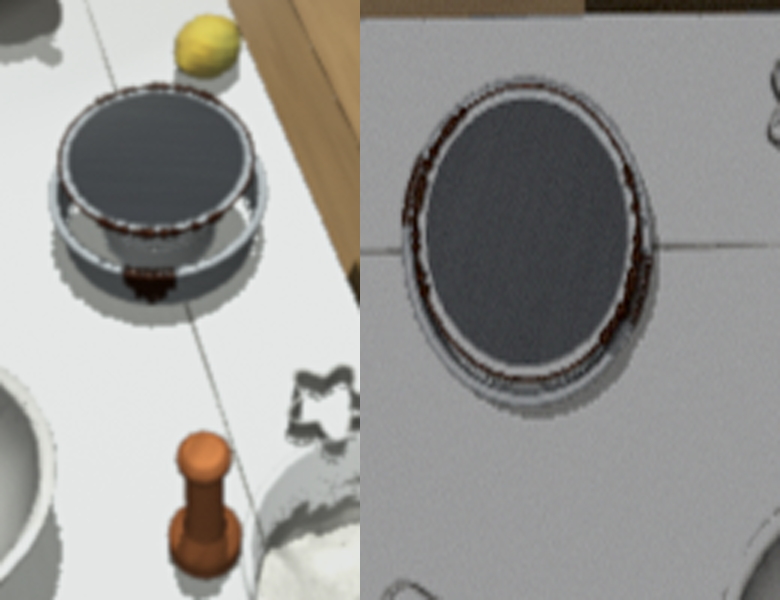

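```bash
python3 - <<'E'
from h import *
import pickle
S,T=pickle.load(open("im1.pkl","rb"))
print(tri(S,(319.7,284.5),T,(353.5,272)))
L,Rr=onz(S,286.7,258.5,46),onz(S,359,258.5,46);print(L,Rr,np.linalg.norm(L-Rr))
for k in (40,48,60,80): print(k,onz(S,319.7,284.5,k), onz(T,353.5,272,k))
for p in ((402-360,220),(656-360,240),(525-360,76),(527-360,410)): print(onz(T,p[0]/3+262,p[1]/4+200,48).round(1))
E
```

```text
(array([ 487.48448433, -225.91975229,   48.31030178]), np.float64(1.4632594772445533))
[ 435.64308083 -135.13619897   46.        ] [ 589.30252365 -178.84934764   46.        ] 159.75626351726382
40 [ 489.43275005 -219.85191163   40.        ] [ 487.5256534  -226.34505535   40.        ]
48 [ 488.26659908 -225.69037831   48.        ] [ 486.78022282 -225.88500763   48.        ]
60 [ 486.51737263 -234.44807831   60.        ] [ 485.66207696 -225.19493605   60.        ]
80 [ 483.6019952  -249.04424499   80.        ] [ 483.79850053 -224.04481675   80.        ]
[521.7 -75.9  48. ]
[ 510.  -240.2   48. ]
[ 591.8 -156.4   48. ]
[ 428.7 -155.9   48. ]
```

The near rim triangulates to 48.3 mm, the ring's own height, and its width comes out at about 160–164 mm, so it lies flat on the table.

```bash
python3 -c "
from bench import robot
robot.hand_in();print(robot.current_t())"
```

```text
the job is handed in; nothing more can be done
the job is handed in; nothing more can be done
```

The ring came free and dropped round the can, and the job was handed in at about 42 s of the 67 s allowed; `hand_in` gave no verdict.

I tapped the rim's two sugared sides by turns with the tamper. After pushing side A down about 6 mm and then side B about 7 mm, a second press on A freed the ring. The highest force I read was 17.2 N, against the 24 N dent limit.

**Last checks, from both cameras:**
- **Ring:** the near rim triangulates to 48.3 mm above the table, which is the ring's own height. The far side was only seen by eye, hidden behind the base.
- **Tamper:** it stands released and upright at its original spot, about 258 mm from the ring's axis.
- **Bystanders:** the mug, lemon and star cutter look unmoved compared with the first pictures.
- **Robot:** the arm is back at its start and touching nothing.

**What did not go to plan:** the first presses with `f_stop` read only 5–7 N after stopping, although `f_stop` was set to 13.5 N. The arm gives up its push when it stops that way. I changed to small stepped presses, reading the force after each step. Those readings are noisy by about 1 N.

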